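# Put the sawn blanks into their fitted trays

### The arm

A 6-joint arm with a two-finger parallel gripper is mounted at the origin on a cart in front of the work surface, level with it; the furniture and walls round the work are solid. World frame = base frame: x ahead of the robot, y to its left, z up, the work surface at z = 0. Lengths are in m, angles in rad, forces in N, time in s.
With the tool pointing down it reaches from about 0.25 to 0.8 m from the base axis. Payload 3.9 kg.
Tool frame: the origin (TCP) lies midway between the tips of the shut fingers; the grasp point (between the pads) lies 19 mm behind it; z points along the fingers, y is the line along which they close (so a half turn about z gives the same grasp; the last joint's range is limited). The gripper opens to 85 mm and grips with 20 to 120 N. Pads are 22 mm wide; open, the fingers measure 114 mm over their backs; the gripper's body (76 mm by 85 mm) begins 54 mm behind the grasp point. The pads swing forward as they close: fully open they stand 13 mm farther back than shut.
Start: joints at [1.158, 0.26, -0.138, 1.173, 0, 1.571], TCP at [0.211, 0.481, 0.231] pointing down, gripper open.
Joint ranges: [-2.78, 2.78], [-0.83, 1.72], [-1.28, 1.37], [-1.9, 2.12], [-1.57, 1.48], [-3.14, 3.14]. Speed limits (rad/s): [2.57, 2.57, 3.14, 3.14, 3.14, 3.14].

### API

Orientations are given as [roll, pitch, yaw] about the fixed x, y, z axes, in that order (R = Rz(yaw) Ry(pitch) Rx(roll)).
In Python, from cell import env gives the robot as it stands. The module is installed in compiled form; this text tells all that it offers.
- The arm moves only by the tool pendant, called after "Emit:" as a command line: name --pt "numbers of a row" for each row, then --argument value for the rest. Schema: {"type":"object","properties":{"steps":{"type":"array","items":{"type":"array","items":{"type":"number"},"minItems":7,"maxItems":7},"minItems":1,"maxItems":20},"squeeze":{"type":"number"},"only":{"type":"string"},"quiet":{"type":"boolean"},"lines":{"type":"string"}},"required":["steps"],"additionalProperties":false}. steps is a list of rows, 1 to 20 of them, each of 7 numbers: the finger opening in m, then dx, dy, dz in fractions of the full range, 1 being 0.5 m, then a rotation vector rx, ry, rz in a scale on which 1.0 is 180 degrees; each row is the pose to reach, as a shift and turn from the pose commanded when the call began, along the tool's axes at that moment; what a row does not reach only later rows make up. A row lasts 1/10 s, in which the tool goes at most 0.05 m and 0.15 rad, less where a joint would pass 70% of its speed; a pose out of reach is approached as far as the arm can. The fingers move at their own pace and stop on an object; squeeze is the grip in N (left out, the last holds). Time passes only in rows, so rows that do not move let the fingers close. The tool returns the time, the measured TCP pose, the force, the opening and the grip force at its end. only (a regular expression) keeps the lines of the reply that match it, lines (a string "A,B") keeps lines A to B, and quiet returns only ok. Input that does not fit is refused with a message, and nothing moves.
- env.get_state(): the state, without advancing time (a new reading comes with each control period).
- env.snapshot(name): name is "scene" or "top" or "wrist"; returns (picture, depth): 420x560x3 uint8, blue, green, red; 420x560 float32, m along the optical axis (not along the pixel's ray), 0 where there is no reading.
- env.calibration(name): a dict with "fx", "fy", "cx", "cy" (pixels), "eye" and "attitude" of the camera in the world; the wrist camera has in their place "mount" (4x4, takes a point from camera to tool coordinates, whose origin is the TCP and whose axes are the flange's). Camera axes: x right, y down, z forward; pixel columns grow to the right and rows downward; lengths in m; the calibration is good to about 2 mm. A picture is of the moment at which its call begins: read the wrist's pose just before it. calibration takes no time and is no camera call.
- env.hand_in(): hands the job in; it is judged then, once.
Trained networks look in the newest picture that a camera, given by its name, has taken for a name from the list of things; names that differ only in an ending like _2 or _b are one class to them, and where a whole thing is asked for, a point or a joint stands for the part that bears it (a point fixed in the world has none). Each returns a list of dicts, best first, with "confidence" (0 to 1); they miss things now and then, are a little off and sometimes report something else, mostly with a low value. They report only what shows in the picture. A call takes as long as a camera call. They do not tell look-alikes from the thing itself.
- env.spot_in(camera, target): "box" ([left, top, width, height] in pixels, round what is visible of it).
- env.silhouettes(camera, target): "pixels" (420x560 bool, what is visible of it) and "box" ([left, top, width, height] in pixels, round what is visible of it).
The state is a dict: "t": time; "qpos": joint angles; "joint_velocities": joint speeds; "effort": joint torques, N m; "eef_pos": TCP position; "orientation": TCP orientation; "contact_force": force on the tool from outside, world axes, zero at the start; "moment": the same for the moment, N m; "finger_gap": finger opening in m; "grasp_force": force on a finger pad.
Only numpy, scipy, OpenCV 4.12 (cv2) and the standard library are available. Lean on these libraries where they do the work, as an engineer would, in place of code of your own. Each camera call takes 0.05 s, during which the arm holds its last target. There are 200 camera calls.

### The job

Four rectangular sawn wood blocks of different sizes and four shallow rimmed trays, each made to fit one of the blocks, stand mixed up on the bench. Put every block into the tray made for its size, lengthwise, upright as it lies now and flat on the tray's floor inside the rim, setting it down rather than dropping it. Leave the wedge and the sanding block where they lie; the stick of wood at the back among the vases is fixed and is not one of the blocks.

Things in the scene. Friction and masses are not known exactly. Their poses are not given: they have to be found in the camera images.
- long_block: a loose rectangular sawn wood block, the longest and slimmest, pale brown: 32 mm across (its x) by 130 mm long (its y) by 30 mm high (its z, up). Origin at the centre of its underside. It starts lying flat on the bench.
- long_tray: a shallow fixed tray with a cork floor and a dark wooden rim, made for the long block: 48 x 146 mm inside, 58 x 156 mm outside (x by y; y is its long axis). Floor 5 mm above the bench, top of the rim 13 mm above the bench, rim 5 mm thick. Origin at the centre of its underside, z up.
- medium_block: a loose rectangular sawn wood block, slim, of middling length, pale: 36 mm across (its x) by 105 mm long (its y) by 42 mm high (its z, up). Origin at the centre of its underside. It starts lying flat on the bench.
- medium_tray: a shallow fixed tray with a cork floor and a dark wooden rim, made for the medium block: 52 x 121 mm inside, 62 x 131 mm outside (x by y; y is its long axis). Floor 5 mm above the bench, top of the rim 13 mm above the bench, rim 5 mm thick. Origin at the centre of its underside, z up.
- short_block: a loose rectangular sawn wood block, the smallest, reddish brown: 45 mm across (its x) by 60 mm long (its y) by 30 mm high (its z, up). Origin at the centre of its underside. It starts lying flat on the bench.
- short_tray: a shallow fixed tray with a cork floor and a dark wooden rim, made for the short block: 61 x 76 mm inside, 71 x 86 mm outside (x by y; y is its long axis). Floor 5 mm above the bench, top of the rim 13 mm above the bench, rim 5 mm thick. Origin at the centre of its underside, z up.
- thick_block: a loose rectangular sawn wood block, the thickest and tallest, dark red-brown: 60 mm across (its x) by 85 mm long (its y) by 60 mm high (its z, up). Origin at the centre of its underside. It starts lying flat on the bench.
- thick_tray: a shallow fixed tray with a cork floor and a dark wooden rim, made for the thick block: 76 x 101 mm inside, 86 x 111 mm outside (x by y; y is its long axis). Floor 5 mm above the bench, top of the rim 13 mm above the bench, rim 5 mm thick. Origin at the centre of its underside, z up.
- wedge: a loose pale tapered wooden wedge, 34 x 110 mm (x by y), 28 mm high at its thick end; not one of the blocks, to be left alone. Origin at the centre of its underside.
- sanding_block: a loose two-layered sanding block (cork top on an abrasive-covered base), 67 x 112 x 33 mm (x, y, z); to be left alone. Origin at the centre of its underside.
Mind the look-alikes: they are no part of the job. What is shaped like the short_block but black or blue is not meant.

How it is judged:
By the outcome, as a careful person would: the job done as asked, in the order asked, and still so for the second after the job is handed in, with the robot touching nothing.
It also fails if it takes over 96 s, if anything falls off the work surface, if the arm or the gripper's body presses on something with over 40 N, if the wrist force passes 120 N, or if a joint passes its speed limit or range.

## Working session

There is one attempt and no reset: what is moved stays moved. The work goes in short steps, Python scripts to look and compute and a tool call to move; the robot and the scene stay as the last step left them, time stands still between calls to the robot, and variables do not carry over. Pictures are saved under pics/ and viewed, at most 14 in all, crops included, and the job is handed in when it is done.

```bash
mkdir -p pics; python3 - <<'E'
from cell import env
import cv2,numpy as np
for n in ["top","scene"]:
    p,d=env.snapshot(n); cv2.imwrite(f"pics/{n}0.png",p); np.save(f"{n}0.npy",d)
    c=env.calibration(n); print(n,c)
    for t in ["long_block","medium_block","short_block","thick_block","long_tray","medium_tray","short_tray","thick_tray","wedge","sanding_block"]:
        print(t,[(r["box"],round(r["confidence"],2)) for r in env.spot_in(n,t)][:4])
print(env.get_state()); print(env.calibration("wrist"))
E
```

```text
top {'fx': 394.82625365688455, 'fy': 394.82625365688455, 'cx': 278.8813140416975, 'cy': 208.4460139114667, 'eye': array([ 0.25361484, -0.04404025,  1.10319454]), 'attitude': array([-2.97148836, -0.02271732, -1.56268955])}
long_block [([104.8, 151.7, 48.2, 19.4], 0.78)]
medium_block [([239.4, 144.6, 37.4, 23.4], 0.55)]
short_block [([376.4, 206.4, 27.8, 18.9], 0.79), ([419.7, 151.7, 23.4, 27.4], 0.78), ([412.9, 193.7, 31.1, 25.1], 0.68), ([350.2, 234.4, 19.9, 19.0], 0.66)]
thick_block [([101.9, 192.8, 39.8, 25.6], 0.77), ([359.5, 144.3, 43.8, 29.7], 0.33)]
long_tray [([169.2, 139.3, 63.7, 25.5], 0.61)]
medium_tray [([295.6, 141.6, 42.7, 24.4], 0.59), ([296.3, 200.3, 43.0, 15.0], 0.35)]
short_tray [([240.6, 192.7, 36.5, 28.2], 0.64)]
thick_tray [([168.4, 187.2, 39.6, 31.6], 0.6)]
wedge [([375.3, 208.2, 27.5, 17.2], 0.74), ([297.2, 198.7, 42.7, 17.4], 0.61)]
sanding_block [([360.6, 141.7, 42.3, 32.5], 0.79)]
scene {'fx': 491.3722881540719, 'fy': 491.3722881540719, 'cx': 286.23584477540186, 'cy': 194.9763421917841, 'eye': array([-0.2016399 ,  1.06984485,  0.58658557]), 'attitude': array(
[... 1199 characters left out ...]
ientation': array([3.14153317e+00, 2.90476472e-05, 2.72874000e+00]), 'contact_force': array([-0.05348262,  0.83165344,  0.6074595 ]), 'moment': array([ 0.03482761, -0.00410913, -0.07764144]), 'grasp_force': 0.0, 'finger_gap': 0.08557885660772235}
{'fx': 358.7329632726817, 'fy': 358.7329632726817, 'cx': 286.23722880500077, 'cy': 211.82755349790835, 'mount': array([[-6.24486866e-06, -9.55635822e-01, -2.94550803e-01,
         7.50450005e-02],
       [ 9.99999998e-01, -2.65148023e-05,  6.48228627e-05,
         1.05655748e-03],
       [-6.97570059e-05, -2.94550801e-01,  9.55635820e-01,
        -1.42349115e-01],
       [ 0.00000000e+00,  0.00000000e+00,  0.00000000e+00,
         1.00000000e+00]])}
```

```bash
python3 - <<'E'
import cv2
p=cv2.imread("pics/top0.png")[120:280,80:480]
cv2.imwrite("pics/topc.png",cv2.resize(p,None,fx=2,fy=2,interpolation=cv2.INTER_CUBIC))
E
```

```text
(no output)
```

View pics/topc.png

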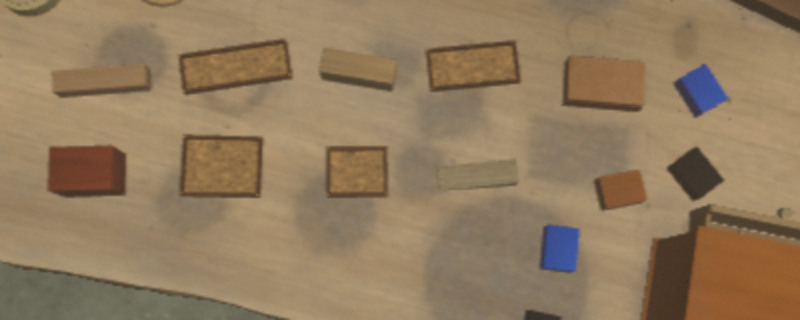

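View pics/top0.png

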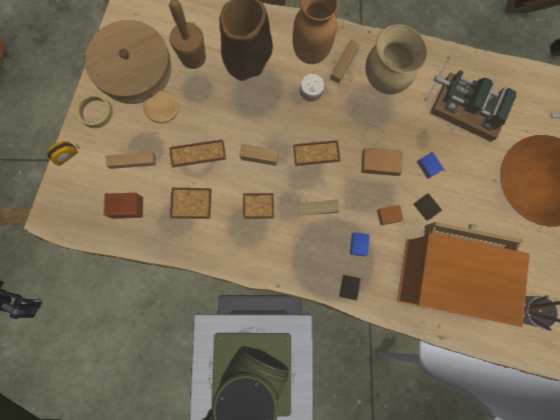

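The top view shows the long block at (130,160), the thick block at (123,205) and the medium block at (259,154). The trays are: long (198,152), medium (317,152), thick (190,203), short (258,206). The wedge is at (319,207) and the sanding block at (382,160).

Short-block candidates are (390,215), reddish brown, (431,165) and (360,244), both blue, and (428,207) and (350,288), both black. Only (390,215) fits the description, and the enlarged crop confirms it.

```bash
cat > h.py <<'E'
from cell import env
import numpy as np, cv2
from scipy.spatial.transform import Rotation as R
SZ=dict(long_block=(32,130,30),medium_block=(36,105,42),short_block=(45,60,30),thick_block=(60,85,60),
 long_tray=(58,156,13),medium_tray=(62,131,13),short_tray=(71,86,13),thick_tray=(86,111,13))
def campose(n,s):
    c=env.calibration(n)
    if n!="wrist": return c,np.array(c["eye"]),R.from_euler("xyz",c["attitude"]).as_matrix()
    T=R.from_euler("xyz",s["orientation"]).as_matrix(); M=c["mount"]
    return c,s["eef_pos"]+T@M[:3,3],T@M[:3,:3]
def look(n,names,near=None,pic=None):
    """print x,y,yaw (block y axis angle) of the top faces; near: {name:(u,v)}"""
    s=env.get_state(); p,d=env.snapshot(n); c,e,A=campose(n,s); out={}
    if pic: cv2.imwrite(pic,p)
    for t in names:
        h=SZ[t][2]/1000
        rs=env.silhouettes(n,t)
        if near and t in near: rs=[r for r in rs if np.hypot(r["box"][0]+r["box"][2]/2-near[t][0],r["box"][1]+r["box"][3]/2-near[t][1])<20]
        for r in rs[:1] if near else rs[:3]:
            m=r["pixels"]
            v,u=np.nonzero(m); z=d[v,u]
            k=np.c_[(u-c["cx"])/c["fx"],(v-c["cy"])/c["fy"],np.ones(len(u))]
            P=e+(k*z[:,None])@A.T
            zt=np.median(P[P[:,2]>np.percentile(P[:,2],60),2]) if len(P) else 0
            if "block" in t: ok=abs(P[:,2]-h)<0.010 if n=="top" else abs(P[:,2]-h)<0.007
            else: ok=P[:,2]<0.025
            W=k@A.T; lam=(h-e[2])/W[:,2]; Q=(e+W*lam[:,None])[ok][:,:2]
            if len(Q)<10: print(t,"few",len(Q),zt); continue
            (cx,cy),(w,l),a=cv2.minAreaRect((Q*1000).astype(np.float32))
            a=np.radians(a)
            if w>l: w,l=l,w; yaw=a
            else: yaw=a+np.pi/2
            yaw=(yaw+np.pi/2)%np.pi-np.pi/2
            print(t,"xy %.1f %.1f long-axis %.3f size %.0f %.0f ztop %.0f conf %.2f"%(cx,cy,yaw,w,l,zt*1000,r["confidence"]),np.round(r["box"]),flush=True)
            out[t]=(cx/1000,cy/1000,yaw)
    return out
def go(x,y,z,axis,fl=0):
    """shift+rotvec in tool axes to put TCP at xyz pointing down, tool x along the long axis"""
    s=env.get_state(); T=R.from_euler("xyz",s["orientation"])
    best=None
    for k in (0,np.pi):
        G=R.from_euler("xyz",[np.pi,0,axis+k]); r=(T.inv()*G).as_rotvec()
        if best is None or np.linalg.norm(r)<np.linalg.norm(best): best=r
    print("shift",np.round(T.inv().apply(np.array([x,y,z])-s["eef_pos"]),4),"rot",np.round(best,3),"q",np.round(s["qpos"],2))
E
python3 - <<'E'
from h import *
o=look("top",list(SZ),near=dict(short_block=(390,215),thick_block=(123,205),long_block=(130,160),medium_block=(259,154),long_tray=(198,152),medium_tray=(317,152),thick_tray=(190,203),short_tray=(258,206)))
E
```

```text
long_block xy 572.8 351.5 long-axis -1.460 size 36 131 ztop 31 conf 0.79 [108. 150.  43.  18.]
medium_block xy 592.0 -7.6 long-axis 1.407 size 40 104 ztop 44 conf 0.88 [241. 144.  38.  23.]
short_block xy 425.7 -375.5 long-axis -1.364 size 45 62 ztop 32 conf 0.67 [376. 207.  28.  20.]
thick_block xy 440.1 357.0 long-axis -1.558 size 60 88 ztop 61 conf 0.74 [102. 189.  41.  31.]
long_tray xy 599.0 168.5 long-axis -1.408 size 62 157 ztop 11 conf 0.81 [170. 140.  56.  29.]
medium_tray xy 605.8 -172.4 long-axis -1.460 size 65 132 ztop 11 conf 0.67 [293. 142.  47.  23.]
short_tray xy 447.5 -5.8 long-axis -1.558 size 74 84 ztop 10 conf 0.96 [239. 194.  36.  29.]
thick_tray xy 453.9 181.8 long-axis -1.559 size 85 113 ztop 9 conf 0.78 [169. 188.  40.  31.]
```

```bash
python3 -c "
from h import *
go(.46,.32,.25,-1.558)"
```

```text
shift [-0.293  -0.0473 -0.0187] rot [0.    0.    1.145] q [ 1.16  0.26 -0.14  1.17 -0.    1.57]
```

The rows are not in the units I measure in: shifts go in shares of 0.5 m and turns go in shares of 180 degrees. I convert before sending: -0.293 m is -0.586, -0.0473 m is -0.0946, 1.145 rad is 0.3645.

Emit:
pendant --pt "0.085 -0.586 -0.0946 -0.0374 0 0 0.3645" --pt "0.085 -0.586 -0.0946 -0.0374 0 0 0.3645" --pt "0.085 -0.586 -0.0946 -0.0374 0 0 0.3645" --pt "0.085 -0.586 -0.0946 -0.0374 0 0 0.3645" --pt "0.085 -0.586 -0.0946 -0.0374 0 0 0.3645" --pt "0.085 -0.586 -0.0946 -0.0374 0 0 0.3645" --pt "0.085 -0.586 -0.0946 -0.0374 0 0 0.3645" --pt "0.085 -0.586 -0.0946 -0.0374 0 0 0.3645" --pt "0.085 -0.586 -0.0946 -0.0374 0 0 0.3645" --squeeze 60

```text
t: 2.45
eef_pos: [0.4605, 0.3195, 0.2499]
orientation: [-3.141, 0.0, 1.583]
contact_force: [0.2, 0.4, -0.4]
finger_gap: 0.0853
grasp_force: 0.0
```

```bash
python3 - <<'E'
from h import *
o=look("wrist",["thick_block","thick_tray","long_block","long_tray"],pic="pics/w1.png")
E
```

```text
thick_block xy 440.4 359.3 long-axis -1.522 size 60 84 ztop 60 conf 0.64 [229.  94.  69.  95.]
thick_tray xy 455.0 184.8 long-axis 1.557 size 88 116 ztop 11 conf 0.56 [243. 241.  78.  91.]
thick_tray xy 449.1 41.0 long-axis -0.034 size 14 67 ztop 11 conf 0.52 [248. 382.  53.  10.]
long_block xy 572.4 355.0 long-axis -1.471 size 33 128 ztop 30 conf 0.78 [373.  75.  43. 134.]
long_block few 0 0.01061334413789844
long_tray xy 598.6 172.1 long-axis -1.400 size 59 160 ztop 12 conf 0.68 [372. 233.  56. 124.]
```

View pics/w1.png

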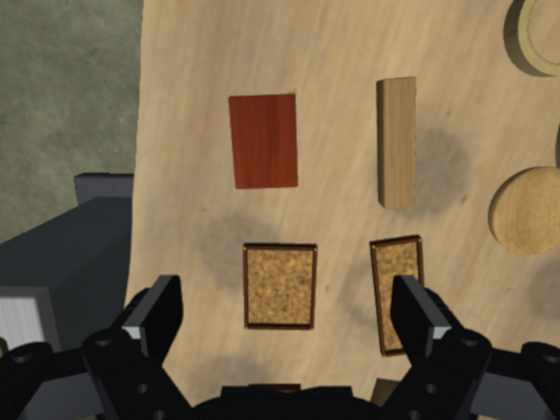

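The wrist view shows the thick block at (264,141), the long block at (397,142), the thick tray at (280,286) and the long tray at (400,295). Measured sizes match the ones given.

```bash
python3 -c "
from h import *
go(.4404,.3592,.018,-1.522)"
```

```text
shift [ 0.0392 -0.0187  0.232 ] rot [ 0.     0.    -0.034] q [ 0.61  0.31 -0.01  1.24 -0.    2.16]
```

Converted, 0.232 m is 0.464, 0.21 m is 0.42, -0.034 rad is -0.0108.

Emit:
pendant --pt "0.085 0.0784 -0.0374 0.1 0 0 -0.0108" --pt "0.085 0.0784 -0.0374 0.2 0 0 -0.0108" --pt "0.085 0.0784 -0.0374 0.28 0 0 -0.0108" --pt "0.085 0.0784 -0.0374 0.36 0 0 -0.0108" --pt "0.085 0.0784 -0.0374 0.42 0 0 -0.0108" --pt "0.085 0.0784 -0.0374 0.464 0 0 -0.0108" --pt "0.085 0.0784 -0.0374 0.464 0 0 -0.0108" --pt "0.04 0.0784 -0.0374 0.464 0 0 -0.0108" --pt "0.04 0.0784 -0.0374 0.464 0 0 -0.0108" --pt "0.04 0.0784 -0.0374 0.464 0 0 -0.0108" --pt "0.04 0.0784 -0.0374 0.464 0 0 -0.0108" --pt "0.04 0.0784 -0.0374 0.464 0 0 -0.0108" --pt "0.04 0.0784 -0.0374 0.464 0 0 -0.0108" --squeeze 60

```text
t: 4.0
eef_pos: [0.4421, 0.3601, 0.0199]
orientation: [3.139, -0.002, 1.618]
contact_force: [0.3, -0.9, 6.1]
finger_gap: 0.0592
grasp_force: 66.1
```

```bash
python3 -c "
from h import *
print(R.from_euler('xyz',env.get_state()['orientation']).as_matrix().round(3)); go(.455,.1848,.023,1.5645)"
```

```text
[[-0.047  0.999  0.003]
 [ 0.999  0.047  0.003]
 [ 0.002  0.003 -1.   ]]
shift [-0.1757  0.0046 -0.0036] rot [ 0.003 -0.003  0.053] q [ 0.68  0.5  -0.36  0.7   0.    2.21]
```

Converted, -0.175 m is -0.35, -0.04 m is -0.08, 0.053 rad is 0.0169.

Emit:
pendant --pt "0.04 0 0 -0.06 0 0 0" --pt "0.04 -0.02 0.002 -0.12 0 0 0" --pt "0.04 -0.12 0.0128 -0.12 0 0 0.0169" --pt "0.04 -0.22 0.0128 -0.12 0 0 0.0169" --pt "0.04 -0.3 0.0128 -0.12 0 0 0.0169" --pt "0.04 -0.35 0.0128 -0.12 0 0 0.0169" --pt "0.04 -0.35 0.0128 -0.08 0 0 0.0169" --pt "0.04 -0.35 0.0128 -0.06 0 0 0.0169" --pt "0.04 -0.35 0.0128 -0.06 0 0 0.0169"

```text
t: 4.9
eef_pos: [0.454, 0.1839, 0.0467]
orientation: [-3.138, 0.001, 1.565]
contact_force: [-1.1, 0.0, -2.2]
finger_gap: 0.0596
grasp_force: 65.7
```

```bash
python3 - <<'E'
from h import *
go(.455,.1848,.025,1.5645)
look("wrist",["thick_block","thick_tray"],pic="pics/w2.png")
E
```

```text
shift [0.0009 0.0011 0.0217] rot [-0.003  0.001  0.   ] q [ 0.38  0.36 -0.53  0.69  0.    1.96]
thick_block xy 454.6 225.4 long-axis 0.001 size 5 61 ztop 87 conf 0.68 [192. 182. 191. 217.]
thick_tray xy 454.6 224.6 long-axis 0.001 size 29 85 ztop 13 conf 0.98 [199. 146. 177.  60.]
```

View pics/w2.png

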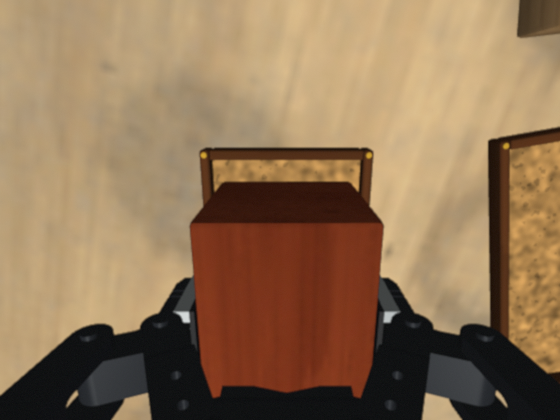

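The held block sits squarely over its tray: the block's far top edge is at row 222 and its bottom edge at row 182, and the tray's far rim is at row 150. I'll check the y position numerically before lowering.

```bash
cat >> h.py <<'E'
def px(n,u,v,z):
    c,e,A=campose(n,env.get_state()); w=A@np.array([(u-c["cx"])/c["fx"],(v-c["cy"])/c["fy"],1]); return (e+w*(z-e[2])/w[2]).round(4)
E
python3 -c "
from h import *
print(px('wrist',287,222,.087),px('wrist',265,182,.027),px('wrist',287,150,.013))"
```

```text
[0.4566 0.226  0.087 ] [0.4465 0.2254 0.027 ] [0.4569 0.2383 0.013 ]
```

Converted, 0.022 m is 0.044, 0.0215 m is 0.043.

Emit:
pendant --pt "0.04 0 0 0.02 0 0 0" --pt "0.04 0 0 0.034 0 0 0" --pt "0.04 0 0 0.043 0 0 0" --pt "0.04 0 0 0.044 0 0 0" --pt "0.04 0 0 0.044 0 0 0"

```text
t: 5.55
eef_pos: [0.4552, 0.1844, 0.0257]
orientation: [-3.141, 0.0, 1.565]
contact_force: [0.2, -0.3, -1.7]
finger_gap: 0.0591
grasp_force: 65.7
```

Emit:
pendant --pt "0.064 0 0 0 0 0 0" --pt "0.075 0 0 0 0 0 0" --pt "0.085 0 0 0 0 0 0" --pt "0.085 0 0 -0.06 0 0 0" --pt "0.085 0 0 -0.16 0 0 0" --pt "0.085 0 0 -0.24 0 0 0"

```text
t: 6.15
eef_pos: [0.4555, 0.1845, 0.1481]
orientation: [3.141, -0.0, 1.565]
contact_force: [0.8, 0.3, -1.2]
finger_gap: 0.0848
grasp_force: 0.0
```

```bash
python3 -c "
from h import *
go(.5724,.355,.16,-1.471);go(.5724,.355,.009,-1.471)"
```

```text
shift [ 0.1712  0.1159 -0.0118] rot [ 0.001 -0.    -0.106] q [ 0.38  0.26 -0.37  0.94 -0.    1.96]
shift [0.1712 0.1158 0.1392] rot [ 0.001 -0.    -0.106] q [ 0.38  0.26 -0.37  0.94 -0.    1.96]
```

Converted, 0.171 m is 0.342, 0.139 m is 0.278, -0.106 rad is -0.0337.

Emit:
pendant --pt "0.085 0.342 0.232 0 0 0 -0.0337" --pt "0.085 0.342 0.232 0 0 0 -0.0337" --pt "0.085 0.342 0.232 0 0 0 -0.0337" --pt "0.085 0.342 0.232 0 0 0 -0.0337" --pt "0.085 0.342 0.232 0.04 0 0 -0.0337" --pt "0.07 0.342 0.232 0.14 0 0 -0.0337" --pt "0.06 0.342 0.232 0.22 0 0 -0.0337" --pt "0.06 0.342 0.232 0.278 0 0 -0.0337" --pt "0.06 0.342 0.232 0.278 0 0 -0.0337" --pt "0.02 0.342 0.232 0.278 0 0 -0.0337" --pt "0.02 0.342 0.232 0.278 0 0 -0.0337" --pt "0.02 0.342 0.232 0.278 0 0 -0.0337" --pt "0.02 0.342 0.232 0.278 0 0 -0.0337" --pt "0.02 0.342 0.232 0.278 0 0 -0.0337" --pt "0.02 0.342 0.232 0.278 0 0 -0.0337" --squeeze 60

```text
t: 7.65
eef_pos: [0.5743, 0.3559, 0.0097]
orientation: [3.137, -0.002, 1.671]
contact_force: [-0.3, -0.3, 6.0]
finger_gap: 0.0309
grasp_force: 62.6
```

```bash
python3 -c "
from h import *
go(.5986,.1705,.055,-1.4045)"
```

```text
shift [-0.1868  0.0059 -0.0456] rot [ 0.005 -0.002 -0.066] q [ 0.55  0.66 -0.08  0.83 -0.    2.03]
```

Converted, -0.186 m is -0.372, -0.045 m is -0.09, -0.066 rad is -0.021.

Emit:
pendant --pt "0.02 0 0 -0.06 0 0 0" --pt "0.02 0 0 -0.12 0 0 0" --pt "0.02 -0.1 0.004 -0.12 0 0 -0.0064" --pt "0.02 -0.2 0.008 -0.12 0 0 -0.021" --pt "0.02 -0.3 0.012 -0.12 0 0 -0.021" --pt "0.02 -0.372 0.013 -0.12 0 0 -0.021" --pt "0.02 -0.372 0.013 -0.09 0 0 -0.021" --pt "0.02 -0.372 0.013 -0.06 0 0 -0.021" --pt "0.02 -0.372 0.013 -0.06 0 0 -0.021"

```text
t: 8.55
eef_pos: [0.596, 0.1693, 0.0357]
orientation: [-3.138, 0.0, 1.736]
contact_force: [-0.4, 0.4, -2.0]
finger_gap: 0.0307
grasp_force: 61.8
```

```bash
python3 - <<'E'
from h import *
go(.5986,.1715,.0145,-1.4045)
look("wrist",["long_block","long_tray"],pic="pics/w3.png")
E
```

```text
shift [0.0018 0.003  0.0212] rot [-0.003  0.    -0.001] q [ 0.28  0.56 -0.2   0.81  0.    1.68]
long_tray xy 599.8 170.1 long-axis -1.403 size 58 154 ztop 13 conf 0.86 [230.  98. 129. 288.]
```

View pics/w3.png

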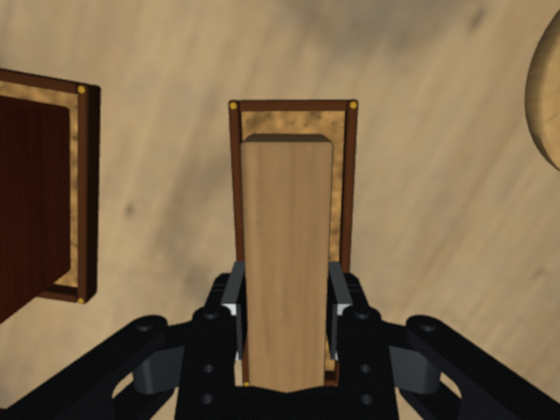

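The long block (rows 135–390, centred on column 287) sits about 3 mm left of its tray's centre, which is at column 293. The thick block lies inside its tray on the left.

```bash
python3 -c "
from h import *
a=px('wrist',288,142,.056);u=np.array([np.cos(1.737),np.sin(1.737),0]);print(a,a-u*.065, px('wrist',294,102,.013)-u*.078)
b=(px('wrist',294,102,.013)-u*.078)-(a-u*.065);print(b@u, b@[np.sin(1.737),-np.cos(1.737),0])"
```

```text
[0.5887 0.2327 0.056 ] [0.59945357 0.1685957  0.056     ] [0.60230428 0.16907485 0.013     ]
9.174554165932924e-07 0.0028906997971848668
```

Converted, 0.021 m is 0.042, 0.0205 m is 0.041.

Emit:
pendant --pt "0.02 0.001 0.006 0 0 0 0" --pt "0.02 0.001 0.006 0.02 0 0 0" --pt "0.02 0.001 0.006 0.034 0 0 0" --pt "0.02 0.001 0.006 0.041 0 0 0" --pt "0.02 0.001 0.006 0.042 0 0 0" --pt "0.02 0.001 0.006 0.042 0 0 0"

```text
t: 9.3
eef_pos: [0.6001, 0.1713, 0.0157]
orientation: [-3.141, 0.0, 1.737]
contact_force: [0.1, 0.3, -0.8]
finger_gap: 0.0308
grasp_force: 61.7
```

Emit:
pendant --pt "0.04 0 0 0 0 0 0" --pt "0.05 0 0 0 0 0 0" --pt "0.06 0 0 -0.01 0 0 0" --pt "0.06 0 0 -0.06 0 0 0" --pt "0.06 0 0 -0.16 0 0 0" --pt "0.07 0 0 -0.24 0 0 0" --pt "0.085 0 0 -0.34 0 0 0" --pt "0.085 0 0 -0.4 0 0 0"

```text
t: 10.1
eef_pos: [0.6017, 0.1717, 0.2211]
orientation: [3.136, -0.001, 1.737]
contact_force: [0.7, 0.9, 0.3]
finger_gap: 0.0856
grasp_force: 0.0
```

```bash
python3 -c "
from h import *
go(.54,-.1,.25,1.6)"
```

```text
shift [-0.2577 -0.1056 -0.0297] rot [ 0.006 -0.001  0.137] q [0.28 0.43 0.1  1.23 0.   1.68]
```

Converted, -0.218 m is -0.436, -0.1 m is -0.2, 0.137 rad is 0.0436.

Emit:
pendant --pt "0.085 -0.436 -0.2 -0.06 0 0 0.0436" --pt "0.085 -0.436 -0.2 -0.06 0 0 0.0436" --pt "0.085 -0.436 -0.2 -0.06 0 0 0.0436" --pt "0.085 -0.436 -0.2 -0.06 0 0 0.0436" --pt "0.085 -0.436 -0.2 -0.06 0 0 0.0436" --pt "0.085 -0.436 -0.2 -0.06 0 0 0.0436" --pt "0.085 -0.436 -0.2 -0.06 0 0 0.0436" --pt "0.085 -0.436 -0.2 -0.06 0 0 0.0436" --squeeze 60

```text
t: 10.9
eef_pos: [0.538, -0.0595, 0.2462]
orientation: [3.141, -0.0, 1.6]
contact_force: [0.5, -0.0, 0.1]
finger_gap: 0.0848
grasp_force: 0.0
```

```bash
python3 - <<'E'
from h import *
print(env.get_state()["eef_pos"])
look("wrist",["medium_block","medium_tray","short_tray"],pic="pics/w4.png")
E
```

```text
[ 0.5379945  -0.05951893  0.24621198]
medium_block xy 592.8 -7.4 long-axis 1.411 size 37 104 ztop 42 conf 0.74 [312.  68.  65. 119.]
medium_tray xy 605.9 -170.6 long-axis -1.453 size 62 134 ztop 11 conf 0.82 [311. 215.  59. 109.]
medium_tray xy 450.3 -7.7 long-axis -1.546 size 74 87 ztop 12 conf 0.31 [158.  81.  80.  88.]
medium_tray xy 447.2 -179.6 long-axis -1.546 size 39 123 ztop 22 conf 0.19 [186. 226.  39.  95.]
short_tray xy 450.3 -7.6 long-axis -1.547 size 72 85 ztop 12 conf 0.68 [162.  77.  73.  87.]
```

View pics/w4.png

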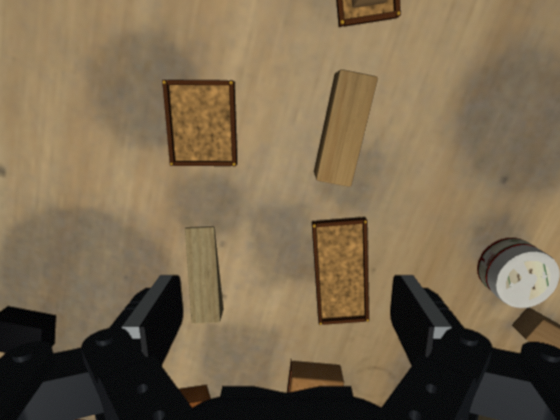

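The view shows the medium block at (346,127), its tray at (340,270), the short tray at (201,122) and the wedge at (204,275). Sizes agree with those given.

```bash
python3 -c "
from h import *
go(.5928,-.0074,.012,1.411)"
```

```text
shift [0.0499 0.0565 0.2337] rot [-0.    -0.     0.191] q [-0.11  0.28 -0.07  1.22  0.    1.43]
```

Converted, 0.234 m is 0.468, 0.21 m is 0.42, 0.191 rad is 0.0608.

Emit:
pendant --pt "0.085 0.06 0.06 0.04 0 0 0.0318" --pt "0.085 0.1 0.113 0.1 0 0 0.0608" --pt "0.085 0.1 0.113 0.18 0 0 0.0608" --pt "0.085 0.1 0.113 0.26 0 0 0.0608" --pt "0.07 0.1 0.113 0.34 0 0 0.0608" --pt "0.065 0.1 0.113 0.42 0 0 0.0608" --pt "0.065 0.1 0.113 0.468 0 0 0.0608" --pt "0.065 0.1 0.113 0.468 0 0 0.0608" --pt "0.02 0.1 0.113 0.468 0 0 0.0608" --pt "0.02 0.1 0.113 0.468 0 0 0.0608" --pt "0.02 0.1 0.113 0.468 0 0 0.0608" --pt "0.02 0.1 0.113 0.468 0 0 0.0608" --pt "0.02 0.1 0.113 0.468 0 0 0.0608" --pt "0.02 0.1 0.113 0.468 0 0 0.0608" --squeeze 60

```text
t: 12.5
eef_pos: [0.5947, -0.0084, 0.014]
orientation: [3.138, -0.001, 1.409]
contact_force: [-0.2, 0.7, 6.8]
finger_gap: 0.0354
grasp_force: 60.8
```

```bash
python3 -c "
from h import *
go(.6059,-.1706,.04,1.689)"
```

```text
shift [-0.1582  0.0373 -0.026 ] rot [ 0.004 -0.    -0.28 ] q [-0.01  0.54 -0.31  0.72  0.    1.72]
```

Converted, -0.158 m is -0.316, -0.14 m is -0.28, -0.28 rad is -0.0891.

Emit:
pendant --pt "0.02 0 0 -0.06 0 0 0" --pt "0.02 0 0 -0.12 0 0 0" --pt "0.02 -0.1 0.02 -0.12 0 0 -0.0318" --pt "0.02 -0.2 0.05 -0.12 0 0 -0.0637" --pt "0.02 -0.28 0.07 -0.12 0 0 -0.0891" --pt "0.02 -0.316 0.076 -0.12 0 0 -0.0891" --pt "0.02 -0.316 0.076 -0.09 0 0 -0.0891" --pt "0.02 -0.316 0.076 -0.06 0 0 -0.0891" --pt "0.02 -0.316 0.076 -0.06 0 0 -0.0891"

```text
t: 13.4
eef_pos: [0.6025, -0.1701, 0.04]
orientation: [-3.137, -0.002, 1.688]
contact_force: [0.1, 0.3, -1.8]
finger_gap: 0.0351
grasp_force: 60.2
```

```bash
python3 - <<'E'
from h import *
go(.6059,-.1706,.019,1.689)
look("wrist",["medium_block","medium_tray"],pic="pics/w5.png")
E
```

```text
shift [-0.0009  0.0034  0.021 ] rot [-0.004 -0.002 -0.001] q [-0.28  0.56 -0.18  0.83  0.    1.18]
medium_block xy 597.1 -118.2 long-axis 0.118 size 3 36 ztop 68 conf 0.59 [234. 158. 109. 236.]
medium_tray xy 606.1 -171.8 long-axis -1.463 size 62 130 ztop 13 conf 0.62 [226. 131. 135. 235.]
medium_tray xy 604.8 -183.6 long-axis -1.454 size 53 129 ztop 68 conf 0.35 [232. 156. 111. 236.]
```

View pics/w5.png

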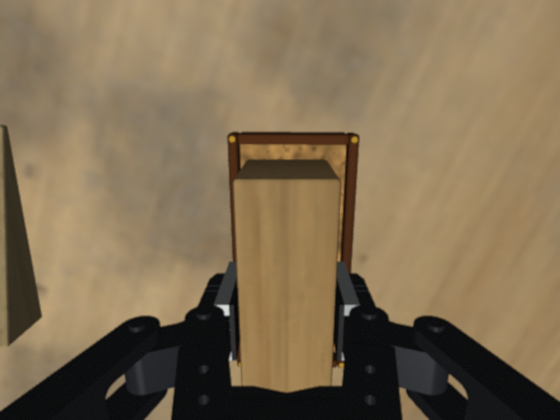

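The medium block's far edge is at row 179 and it is centred on column 287. The tray's centre is at column 294 with its rim at row 134, so the block needs about 3 mm to the right.

```bash
python3 -c "
from h import *
y=1.687;u=np.array([np.cos(y),np.sin(y),0]);w=np.array([np.sin(y),-np.cos(y),0])
T=px('wrist',294,133,.013)-u*.0655
for a in (px('wrist',287,179,.068),px('wrist',287,160,.026)):
  b=T-(a-u*.0525);print(T,b@u,b@w)"
```

```text
[ 0.60949422 -0.17355826  0.013     ] -0.0026156402530154743 0.0033264203951406473
[ 0.60949422 -0.17355826  0.013     ] -0.002306069236087845 0.003261877498719703
```

Converted, 0.021 m is 0.042, 0.0205 m is 0.041.

Emit:
pendant --pt "0.02 -0.004 0.0066 0 0 0 0" --pt "0.02 -0.004 0.0066 0.02 0 0 0" --pt "0.02 -0.004 0.0066 0.034 0 0 0" --pt "0.02 -0.004 0.0066 0.041 0 0 0" --pt "0.02 -0.004 0.0066 0.042 0 0 0" --pt "0.02 -0.004 0.0066 0.042 0 0 0"

```text
t: 14.15
eef_pos: [0.608, -0.1721, 0.0207]
orientation: [-3.141, -0.0, 1.689]
contact_force: [0.3, -0.2, -1.6]
finger_gap: 0.0349
grasp_force: 60.2
```

Emit:
pendant --pt "0.045 0 0 0 0 0 0" --pt "0.055 0 0 0 0 0 0" --pt "0.065 0 0 -0.01 0 0 0" --pt "0.065 0 0 -0.06 0 0 0" --pt "0.065 0 0 -0.16 0 0 0" --pt "0.07 0 0 -0.24 0 0 0" --pt "0.085 0 0 -0.34 0 0 0" --pt "0.085 0 0 -0.4 0 0 0"

```text
t: 14.95
eef_pos: [0.6097, -0.1726, 0.2262]
orientation: [3.136, 0.002, 1.689]
contact_force: [0.7, -0.9, 0.5]
finger_gap: 0.0847
grasp_force: 0.0
```

```bash
python3 -c "
from h import *
go(.43,-.4,.23,1.6)"
```

```text
shift [-0.2047 -0.2051 -0.0045] rot [0.006 0.002 0.089] q [-0.28  0.45  0.13  1.25  0.    1.18]
```

```bash
python3 - <<'E'
from h import *
d=np.load("top0.npy"); c,e,A=campose("top",None)
v,u=np.mgrid[0:420,0:560]; k=np.stack([(u-c["cx"])/c["fx"],(v-c["cy"])/c["fy"],np.ones(u.shape)],-1)
P=e+(k*d[...,None])@A.T
s=(slice(222,330),slice(395,535)); Q=P[s][P[s][...,2]>.02]
for lo in (.02,.05,.1,.15,.2): 
    q=Q[Q[:,2]>lo]; 
    if len(q): print(lo,q.min(0).round(3),q.max(0).round(3),len(q))
q=Q[(Q[:,2]>.05)&(Q[:,1]>-.48)]; print(q.max(0))
E
```

```text
0.02 [ 0.135 -0.758  0.02 ] [ 0.403 -0.044  1.103] 10451
0.05 [ 0.135 -0.751  0.05 ] [ 0.403 -0.044  1.103] 10172
0.1 [ 0.142 -0.697  0.1  ] [ 0.389 -0.044  1.103] 9215
0.15 [ 0.142 -0.663  0.15 ] [ 0.388 -0.044  1.103] 8185
0.2 [ 0.254 -0.044  1.103] [ 0.254 -0.044  1.103] 53
[ 0.38918938 -0.04404025  1.10319454]
```

```bash
python3 - <<'E'
from h import *
d=np.load("top0.npy"); c,e,A=campose("top",None)
v,u=np.mgrid[0:420,0:560]; k=np.stack([(u-c["cx"])/c["fx"],(v-c["cy"])/c["fy"],np.ones(u.shape)],-1)
P=(e+(k*d[...,None])@A.T)[222:330,395:535].reshape(-1,3); P=P[(P[:,2]>.03)&(P[:,2]<.5)]
for a in np.arange(-.5,-.33,.02):
    q=P[abs(P[:,1]-a)<.01]
    if len(q): print(round(a,2),"xmax",q[:,0].max().round(3),"zmax",q[:,2].max().round(3),len(q))
E
```

```text
-0.5 xmax 0.379 zmax 0.17 727
-0.48 xmax 0.383 zmax 0.17 739
-0.46 xmax 0.388 zmax 0.169 698
-0.44 xmax 0.389 zmax 0.17 749
-0.42 xmax 0.36 zmax 0.171 1134
-0.4 xmax 0.288 zmax 0.169 744
```

The box beside the short block is 0.17 m tall, with a corner near (0.36–0.39, -0.42). I'll take a close wrist look before descending.

Emit:
pendant --pt "0.085 -0.38 -0.33 -0.06 0 0 0" --pt "0.085 -0.38 -0.33 -0.06 0 0 0" --pt "0.085 -0.38 -0.33 -0.06 0 0 0" --pt "0.085 -0.38 -0.33 -0.06 0 0 0" --pt "0.085 -0.38 -0.33 -0.06 0 0 0" --pt "0.085 -0.38 -0.33 -0.06 0 0 0" --pt "0.085 -0.38 -0.33 -0.06 0 0 0" --pt "0.085 -0.38 -0.33 -0.06 0 0 0" --squeeze 60

```text
t: 15.75
eef_pos: [0.4673, -0.3796, 0.2512]
orientation: [3.141, -0.0, 1.689]
contact_force: [-0.5, -0.6, -0.3]
finger_gap: 0.0848
grasp_force: 0.0
```

```bash
python3 - <<'E'
from h import *
s=env.get_state()
look("wrist",["short_block"],pic="pics/w6.png")
p,d=env.snapshot("wrist"); c,e,A=campose("wrist",env.get_state())
v,u=np.mgrid[0:420,0:560]; k=np.stack([(u-c["cx"])/c["fx"],(v-c["cy"])/c["fy"],np.ones(u.shape)],-1)
P=(e+(k*d[...,None])@A.T).reshape(-1,3); P=P[(P[:,2]>.05)&(P[:,2]<.19)]
for a in np.arange(-.5,-.35,.01):
    q=P[abs(P[:,1]-a)<.005]
    if len(q): print(round(a,2),"xmax",q[:,0].max().round(3),len(q))
E
```

```text
short_block xy 228.4 -260.7 long-axis -0.191 size 45 63 ztop 30 conf 0.84 [ 3.  0. 87. 59.]
short_block xy 344.3 -289.9 long-axis -0.114 size 45 61 ztop 30 conf 0.62 [131.  39.  78.  66.]
short_block xy 570.4 -496.5 long-axis 0.528 size 48 60 ztop 30 conf 0.60 [332. 256.  57.  59.]
-0.5 xmax 0.778 611
-0.49 xmax 0.778 1262
-0.48 xmax 0.76 1414
-0.47 xmax 0.385 1406
-0.46 xmax 0.387 1473
-0.45 xmax 0.389 1892
-0.44 xmax 0.389 2981
-0.43 xmax 0.361 2807
-0.42 xmax 0.36 4953
-0.41 xmax 0.309 3639
-0.4 xmax 0.245 848
```

View pics/w6.png

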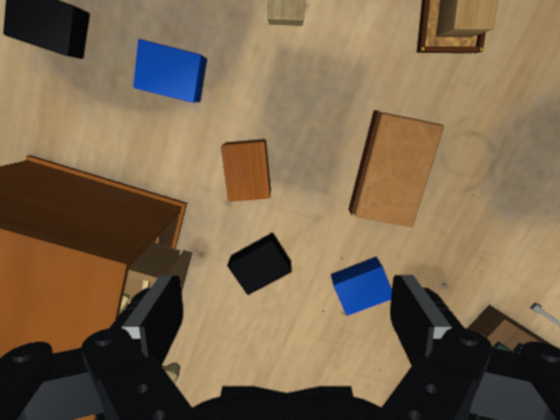

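The reddish-brown short block is at (246,170). Blue ones are at (170,71) and (362,286), black ones at (46,27) and (260,263). Only (246,170) matches.

```bash
python3 - <<'E'
from h import *
o=look("wrist",["short_block"],near=dict(short_block=(246,170)))
x,y,a=o["short_block"]; a=a if a>0 else a+np.pi
x+=.007*np.cos(a); y+=.007*np.sin(a); print(x,y,a); go(x,y,.0075,a)
E
```

```text
short_block xy 426.1 -376.8 long-axis -1.370 size 45 60 ztop 30 conf 0.76 [222. 138.  48.  60.]
0.4247280236486199 -0.3699287323869294 1.7714197751406449
shift [ 0.0142 -0.0414  0.2433] rot [-0.   -0.   -0.08] q [-0.68  0.39  0.1   1.28  0.    0.77]
```

Converted, 0.243 m is 0.486, 0.23 m is 0.46, -0.08 rad is -0.0255.

Emit:
pendant --pt "0.085 0.0284 -0.0828 0.04 0 0 -0.0255" --pt "0.07 0.0284 -0.0828 0.14 0 0 -0.0255" --pt "0.068 0.0284 -0.0828 0.22 0 0 -0.0255" --pt "0.068 0.0284 -0.0828 0.3 0 0 -0.0255" --pt "0.068 0.0284 -0.0828 0.36 0 0 -0.0255" --pt "0.068 0.0284 -0.0828 0.42 0 0 -0.0255" --pt "0.068 0.0284 -0.0828 0.46 0 0 -0.0255" --pt "0.068 0.0284 -0.0828 0.486 0 0 -0.0255" --pt "0.068 0.0284 -0.0828 0.486 0 0 -0.0255"

```text
t: 16.9
eef_pos: [0.4233, -0.3697, 0.0064]
orientation: [-3.139, -0.003, 1.77]
contact_force: [-0.4, -0.4, 1.0]
finger_gap: 0.0681
grasp_force: 0.0
```

Emit:
pendant --pt "0.03 0 0 0 0 0 0" --pt "0.03 0 0 0 0 0 0" --pt "0.03 0 0 0 0 0 0" --pt "0.03 0 0 0 0 0 0" --pt "0.03 0 0 0 0 0 0" --pt "0.03 0 0 -0.06 0 0 0" --pt "0.03 0 0 -0.14 0 0 0" --pt "0.03 0 0 -0.2 0 0 0" --pt "0.03 0 0 -0.2 0 0 0"

```text
t: 17.8
eef_pos: [0.4267, -0.3735, 0.1128]
orientation: [3.136, 0.007, 1.769]
contact_force: [0.5, -0.2, -0.1]
finger_gap: 0.0437
grasp_force: 62.1
```

```bash
python3 -c "
from h import *
go(.4503,-.0007,.1,-1.547)"
```

```text
shift [0.361  0.0963 0.0107] rot [0.006 0.007 0.174] q [-0.72  0.4  -0.26  0.91 -0.    0.65]
```

Converted, 0.361 m is 0.722, 0.096 m is 0.192, 0.174 rad is 0.0554.

Emit:
pendant --pt "0.03 0.722 0.192 0 0 0 0.0554" --pt "0.03 0.722 0.192 0 0 0 0.0554" --pt "0.03 0.722 0.192 0 0 0 0.0554" --pt "0.03 0.722 0.192 0 0 0 0.0554" --pt "0.03 0.722 0.192 0 0 0 0.0554" --pt "0.03 0.722 0.192 0 0 0 0.0554" --pt "0.03 0.722 0.192 0 0 0 0.0554" --pt "0.03 0.722 0.192 0 0 0 0.0554" --pt "0.03 0.722 0.192 0 0 0 0.0554" --pt "0.03 0.722 0.192 0.08 0 0 0.0554" --pt "0.03 0.722 0.192 0.14 0 0 0.0554" --pt "0.03 0.722 0.192 0.14 0 0 0.0554" --pt "0.03 0.722 0.192 0.14 0 0 0.0554"

```text
t: 19.1
eef_pos: [0.4462, 0.001, 0.0378]
orientation: [-3.139, 0.0, 1.594]
contact_force: [0.7, 0.4, -0.2]
finger_gap: 0.0437
grasp_force: 62.1
```

```bash
python3 - <<'E'
from h import *
go(.4503,-.0007,.0135,-1.547)
look("wrist",["short_block","short_tray"],pic="pics/w7.png")
E
```

```text
shift [-0.0018  0.0041  0.0242] rot [-0.002  0.    -0.001] q [ 0.    0.31 -0.64  0.62 -0.    1.55]
short_block xy 446.8 23.4 long-axis 0.006 size 3 45 ztop 58 conf 0.84 [225. 223. 122. 158.]
short_tray xy 448.9 -5.8 long-axis -1.549 size 70 87 ztop 13 conf 0.61 [219. 188. 144. 154.]
```

View pics/w7.png

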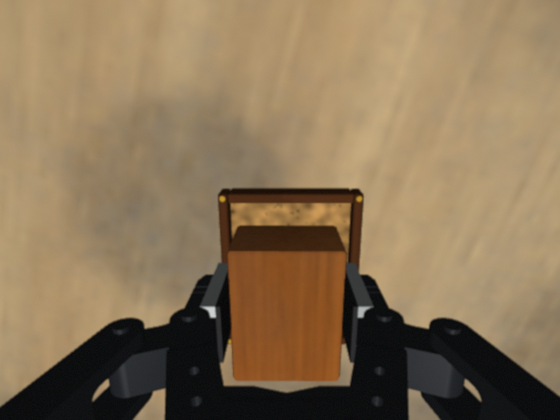

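The short block's far top edge is at row 250 and its far bottom edge at row 226, centred on column 287. The tray's rim is at row 189, centred on column 291.

```bash
python3 -c "
from h import *
s=env.get_state();p,d=env.snapshot('wrist');c,e,A=campose('wrist',s)
for v in (265,300,340):
  print(e+A@(np.array([(287-c['cx'])/c['fx'],(v-c['cy'])/c['fy'],1])*d[v,287]))
y=1.594;u=np.array([np.cos(y),np.sin(y),0]);w=np.array([np.sin(y),-np.cos(y),0])
T=px('wrist',291,189,.013)-u*.043
for a in (px('wrist',287,250,.058),px('wrist',287,227,.028)):
  b=T-(a-u*.03);print(T,b@u,b@w)"
```

```text
[0.44896486 0.01921662 0.06018285]
[0.44932593 0.00416688 0.05962122]
[ 0.44976056 -0.01406264  0.05946906]
[ 0.45179767 -0.00598842  0.013     ] -0.0004474748566968155 0.0021918285806014257
[ 0.45179767 -0.00598842  0.013     ] 0.0011567347524839514 0.0020290049649552768
```

Converted, 0.0225 m is 0.045, 0.021 m is 0.042.

Emit:
pendant --pt "0.03 0.001 0.0044 0 0 0 0" --pt "0.03 0.001 0.0044 0.02 0 0 0" --pt "0.03 0.001 0.0044 0.034 0 0 0" --pt "0.03 0.001 0.0044 0.042 0 0 0" --pt "0.03 0.001 0.0044 0.045 0 0 0" --pt "0.03 0.001 0.0044 0.045 0 0 0"

```text
t: 19.9
eef_pos: [0.4488, 0.0023, 0.015]
orientation: [-3.14, -0.0, 1.595]
contact_force: [0.0, -0.0, 0.1]
finger_gap: 0.044
grasp_force: 62.1
```

Emit:
pendant --pt "0.03 0 0 0.002 0 0 0" --pt "0.03 0 0 0.002 0 0 0"

```text
t: 20.1
eef_pos: [0.4495, 0.0023, 0.0146]
orientation: [3.141, 0.0, 1.595]
contact_force: [0.6, 0.5, -0.7]
finger_gap: 0.0438
grasp_force: 62.1
```

Converted, 0.001 m is 0.002.

Emit:
pendant --pt "0.03 0 0 0.002 0 0 0" --pt "0.03 0 0 0.002 0 0 0" --pt "0.03 0 0 0.002 0 0 0"

```text
t: 20.4
eef_pos: [0.4496, 0.0023, 0.0145]
orientation: [3.141, -0.0, 1.595]
contact_force: [-1.7, 0.6, 8.9]
finger_gap: 0.0437
grasp_force: 63.2
```

Emit:
pendant --pt "0.03 0 0 0.002 0 0 0" --pt "0.03 0 0 0.002 0 0 0" --pt "0.03 0 0 0.002 0 0 0"

```text
t: 20.7
eef_pos: [0.4496, 0.0023, 0.0144]
orientation: [3.14, -0.0, 1.595]
contact_force: [-5.8, 1.0, 19.7]
finger_gap: 0.044
grasp_force: 64.5
```

Contact is felt, so the block is seated. I'll relieve the pressure, release and retreat to look.

Converted, -0.001 m is -0.002.

Emit:
pendant --pt "0.03 0 0 -0.002 0 0 0" --pt "0.03 0 0 -0.002 0 0 0"

```text
t: 20.9
eef_pos: [0.4497, 0.0023, 0.0145]
orientation: [3.14, -0.0, 1.595]
contact_force: [-3.1, 0.1, 10.4]
finger_gap: 0.0435
grasp_force: 63.4
```

Emit:
pendant --pt "0.048 0 0 0 0 0 0" --pt "0.058 0 0 0 0 0 0" --pt "0.068 0 0 0 0 0 0" --pt "0.068 0 0 -0.04 0 0 0" --pt "0.068 0 0 -0.12 0 0 0" --pt "0.07 0 0 -0.2 0 0 0" --pt "0.085 -0.08 0.08 -0.3 0 0 0" --pt "0.085 -0.16 0.16 -0.4 0 0 0" --pt "0.085 -0.16 0.16 -0.5 0 0 0" --pt "0.085 -0.16 0.16 -0.6 0 0 0" --pt "0.085 -0.16 0.16 -0.6 0 0 0"

```text
t: 22.0
eef_pos: [0.5321, -0.0766, 0.3159]
orientation: [3.14, 0.0, 1.594]
contact_force: [0.3, -0.1, -1.2]
finger_gap: 0.0851
grasp_force: 0.0
```

```bash
python3 - <<'E'
from h import *
print(env.get_state()["eef_pos"])
s=env.get_state();p,d=env.snapshot('wrist');cv2.imwrite("pics/w8.png",p);p,_=env.snapshot('top');cv2.imwrite("pics/t9.png",cv2.resize(p[120:260,80:400],None,fx=2.4,fy=2.4,interpolation=cv2.INTER_CUBIC))
for t in ["long_block","medium_block","short_block","thick_block"]: SZ[t]=SZ[t][:2]+(SZ[t][2]+5,)
look("wrist",list(SZ))
E
```

```text
[ 0.53211322 -0.0766389   0.3159044 ]
medium_block xy 608.5 -170.3 long-axis -1.457 size 36 106 ztop 47 conf 0.72 [321. 197.  36.  89.]
short_block xy 451.5 -3.7 long-axis -1.552 size 45 59 ztop 35 conf 0.76 [191.  71.  46.  56.]
short_block xy 230.6 -254.9 long-axis -0.199 size 46 59 ztop 30 conf 0.70 [ 29. 269.  57.  45.]
short_block xy 608.3 -170.5 long-axis -1.465 size 36 106 ztop 47 conf 0.61 [322. 197.  39.  88.]
long_tray xy 611.1 97.1 long-axis 0.026 size 21 60 ztop 12 conf 0.56 [328.   0.  58.  23.]
medium_tray xy 606.1 -171.8 long-axis -1.455 size 62 134 ztop 13 conf 0.97 [309. 186.  54.  96.]
short_tray xy 450.2 -7.3 long-axis -1.546 size 72 86 ztop 13 conf 0.90 [179.  66.  66.  75.]
thick_tray xy 448.8 -2.5 long-axis 1.555 size 52 63 ztop 35 conf 0.70 [188.  73.  48.  54.]
```

View pics/w8.png

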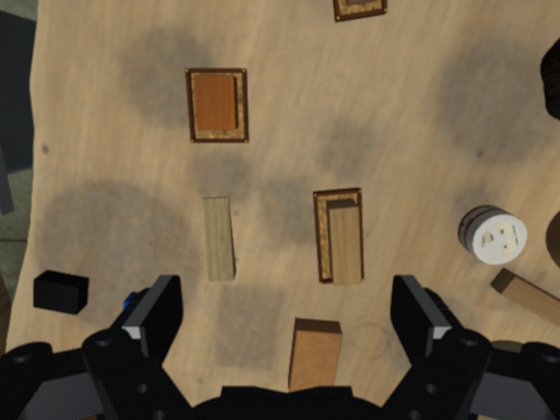

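View pics/t9.png

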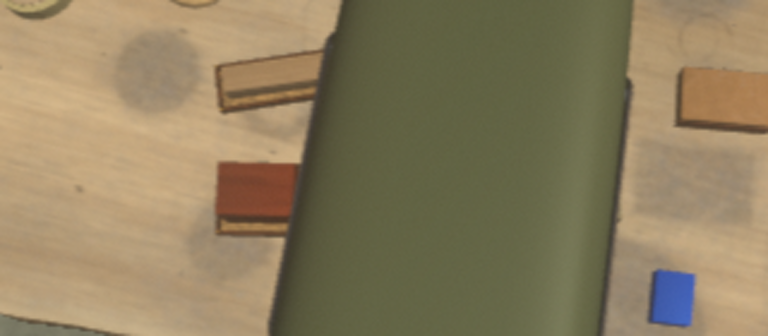

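Short (214,104) and medium (345,240) sit inside their trays at the right heights, 35 and 47 mm. The arm hides the other two in the top view, so I'll check them with the wrist camera.

The rows are not in the units I measure in: shifts go in shares of 0.5 m and turns go in shares of 180 degrees. I convert before sending: 0.2 m is 0.4, -0.02 m is -0.04.

Emit:
pendant --pt "0.085 0.4 -0.04 0 0 0 0" --pt "0.085 0.4 -0.04 0 0 0 0" --pt "0.085 0.4 -0.04 0 0 0 0" --pt "0.085 0.4 -0.04 0 0 0 0" --pt "0.085 0.4 -0.04 0 0 0 0" --pt "0.085 0.4 -0.04 0 0 0 0"

```text
t: 23.15
eef_pos: [0.5059, 0.1247, 0.3131]
orientation: [-3.141, 0.001, 1.598]
contact_force: [0.4, -0.1, -0.5]
finger_gap: 0.0851
grasp_force: 0.0
```

```bash
python3 - <<'E'
from h import *
for t in ["long_block","medium_block","short_block","thick_block"]: SZ[t]=SZ[t][:2]+(SZ[t][2]+5,)
look("wrist",["long_block","thick_block","long_tray","thick_tray"],pic="pics/w9.png")
E
```

```text
long_block xy 600.5 170.3 long-axis -1.403 size 33 129 ztop 35 conf 0.63 [346.  72.  41. 116.]
long_tray xy 599.0 169.2 long-axis -1.393 size 61 156 ztop 13 conf 0.79 [334.  61.  62. 135.]
thick_tray xy 454.7 182.8 long-axis 1.563 size 87 112 ztop 13 conf 0.65 [207.  63.  80. 101.]
```

View pics/w9.png

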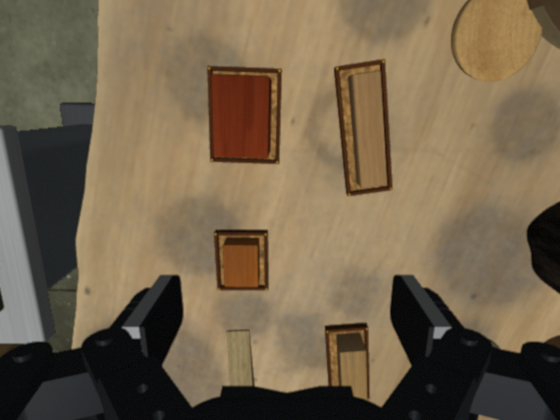

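The long block (370,130) is centred in its tray and flat. The thick block (240,115) looks inside, and I'll check its edges numerically.

```bash
python3 -c "
from h import *
for u,v in ((212,80),(270,80),(240,75),(240,160)): print(px('wrist',u,v,.065))
s=env.get_state();p,d=env.snapshot('wrist');c,e,A=campose('wrist',s)
print([float((e+A@(np.array([(u-c['cx'])/c['fx'],(v-c['cy'])/c['fy'],1])*d[v,u]))[2].round(4)) for u,v in ((220,90),(262,90),(220,145),(262,145))])"
```

```text
[0.4292 0.2174 0.065 ]
[0.4885 0.2187 0.065 ]
[0.4579 0.2229 0.065 ]
[0.4565 0.136  0.065 ]
[0.0643, 0.065, 0.0659, 0.0641]
```

```bash
python3 -c "
from cell import env
print(env.hand_in())"
```

```text
the job is handed in; nothing more can be done
None
```

All four blocks lie flat inside their own trays, confirmed with the wrist camera; the wedge and sanding block were not touched, and I handed the job in at about 23 s of the 96 s allowed, with no verdict returned.

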